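# Hold the windowed check plate in the photometer's light beam

## Task

Slide the hatch on the roof of the white photometer compartment fully open, leaving the plates in their stand meanwhile. Then take the check plate with the round window by its handle, lower it upright through the narrow roof slot until its window is level with the light ports in the compartment's side walls, and finish while still holding it there, hanging still and free, neither resting on nor pressing against the compartment. Leave the blank plate in the stand and do not disturb the other things on the bench.

Things in the scene. Friction and masses are not known exactly. Their poses are not given: they have to be found in the camera images.
- compartment: Fixed hollow white box, 130 (x) x 170 (y) x 96 high mm, origin at the centre of its underside, on the worktop; round collars stick out 14 mm more at both y ends. Clear front (-x side). Round 26 mm light ports in the +y and -y walls, their common axis along y at x = 0, 52 mm above the worktop. Empty inside. Slot in the roof (see beam), covered while the hatch is shut.
- beam (a point): Point on the light ports' axis straight below the slot's centre: compartment x = 0, y = -30 mm, 52 mm above the worktop. Axes as the compartment's. The roof slot's long side lies along x: throat 54 (x) x 12 (y) mm, 76 to 92 mm above the worktop, 2 mm free on every side of the plate; above it a 45 degree flare widens to 62 x 20 mm at the roof (96 mm).
- hatch (a joint): Travel of the grey sliding hatch along the compartment's +y, in m: 0 shut (over the slot), 0.06 fully open against its stop. Slides with about 1 N of friction and stays where it is left.
- hatch_tab (a point): Top centre of the hatch's upright tab, moves with it; 130 mm above the worktop. Tab 36 (x) x 12 (y) x 30 high mm, at the middle of a cover 84 (x) x 36 (y) x 4 mm whose top is 100 mm above the worktop. Pinch the tab across y from above, or push it towards +y. Axes as the compartment's.
- stand: Fixed low grey block, 165 (x) x 50 (y) x 26 high mm, origin at the centre of its underside; two pockets side by side along x, centres 38 mm either side of the middle, 22 mm deep (floor 4 mm above the worktop); in each stands a plate, which is drawn straight up.
- window_plate: Loose plate upright in one of the stand's pockets (which one varies): aluminium blade 50 wide (x) x 8 thick (y) x 90 high (z) mm with a round window; above it a black handle block 24 (x) x 12 (y) mm, 90 to 138 mm above the foot. Origin at the centre of the foot, z up. May lean a few degrees. Alike after a half turn about z. About 0.1 kg.
- window (a point): Centre of the windowed plate's round 26 mm through-hole, 36 mm above the foot on its middle line; hole axis along y, the plate's thickness. Axes as the plate's.
- blank_plate: Loose plate of the same size and handle, without a window, in the other pocket; it stays there. Origin and axes as for the windowed plate.
- timer: Loose bystander: small white bench timer; origin at its underside. Leave it alone.
- label_roll: Loose bystander: roll of tape; origin at its underside. Leave it alone.
- tip_box: Loose bystander: pipette-tip box; origin at its underside. Leave it alone.
- reagent_left: Loose bystander: white plastic bottle; origin at its underside. Leave it alone.
- flask_1: Loose bystander: volumetric flask; origin at its underside. Leave it alone.
- measuring_cylinder: Loose bystander: measuring cylinder; origin at its underside. Leave it alone.
Not all that is in view belongs to the job. What is shaped like the window_plate but brown or pink is not meant.

How it is judged:
By the outcome, as a careful person would: the job done as asked, in the order asked, and still so for the second after the job is handed in, while the arm keeps its last pose, push and grip.
It also fails if it takes over 64 s, if anything falls off the work surface, if the arm or the gripper's body presses on something with over 40 N, if the wrist force passes 120 N, or if a joint passes its speed limit or range.

## Robot

A 7-joint arm with a two-finger parallel gripper is mounted at the origin on a cart in front of the work surface, level with it; the furniture and walls round the work are solid. World frame = base frame: x ahead of the robot, y to its left, z up, the work surface at z = 0. Lengths are in m, angles in rad, forces in N, time in s.
With the tool pointing down it reaches from about 0.425 to 0.925 m from the base axis. Payload 6.8 kg.
Tool frame: the origin (TCP) lies on the mounting face of the last link; the fingertips stand 173 mm ahead of it and the grasp point (between the pads) lies 155 mm ahead of it; z points along the fingers, y is the direction in which the jaws open and shut (so a half turn about z gives the same grasp; the last joint's range is limited). The gripper opens to 85 mm and grips with 20 to 120 N. Pads are 22 mm wide; open, the fingers measure 114 mm over their backs; the gripper's body (76 mm by 85 mm) begins 54 mm behind the grasp point. The pads swing forward as they close: fully open they stand 13 mm farther back than shut.
Start: joints at [-1.381, 0.477, 0.022, 1.555, -0.011, 1.109, -0.083], TCP at [0.198, 0.645, 0.405] pointing down, gripper open.
Joint ranges: [-2.96, 2.96], [-0.34, 2.1], [-1.41, 1.46], [0.24, 2.44], [-1.37, 4.51], [0.17, 1.92], [-2.96, 2.96]. Speed limits (rad/s): [2.39, 2.39, 3.14, 3.14, 3.14, 3.14, 3.14].

## Interface

Orientations are given as a unit quaternion [w, x, y, z].
In Python, from station import sensors, read_camera, bot gives the robot as it stands. The module is installed in compiled form; this text tells all that it offers.
- The arm moves only by the tool play_rows, never from a script. Its argument "commands" is a list of rows, each a list of 4 numbers: the shift along the tool's x, y, z in m, then the turn about the tool's z in degrees. A call has 1 to 20 rows; each row shifts and turns the commanded pose from where the row before left it, along the tool's axes as they then stand; what a row does not reach is not made up. A row lasts 1/10 s, in which the tool goes at most 50 mm and 8.59 degrees, less where a joint would pass 70% of its speed; a pose out of reach is approached as far as the arm can. A call with a gripper value outside its range is refused whole. "claw" is the finger opening in m, from 0 to 0.0854, set as the call begins (left out, the last holds). The fingers move at their own pace and stop on an object; "force" is the grip in N (left out, the last holds). Time passes only in rows, so rows that do not move let the fingers close. It gives the time, the measured TCP pose, the force and the opening at its end, in the units of the state.
- sensors.get_obs(): the state, without advancing time (a new reading comes with each control period).
- read_camera(name): name is "scene" or "side" or "wrist"; returns a dict with "frame" (420x560x3 uint8, blue, green, red), "depth" (420x560 float32, m along the optical axis (not along the pixel's ray), 0 where there is no reading), "fx", "fy", "cx", "cy" (pixels), "rvec" (rotation vector, rad) and "tvec" (3), from world to camera coordinates, as OpenCV has them; the wrist camera has in their place "T_tool_cam" (4x4, takes a point from camera to tool coordinates, whose origin is the TCP and whose axes are the flange's). Camera axes: x right, y down, z forward; pixel columns grow to the right and rows downward; lengths in m; the calibration is good to about 2 mm. A picture is of the moment at which its call begins: read the wrist's pose just before it.
- bot.hand_in(): hands the job in, once; it reports no verdict.
The state is a dict: "t": time; "q": joint angles; "joint_vel": joint speeds; "joint_torque": joint torques, N m; "eef_pos": TCP position; "tool_rot": TCP orientation; "contact_force": force on the tool from outside, world axes, zero at the start; "torque": the same for the moment, N m; "gripper_width": opening from 0.0 (shut) to 1.0 (fully open).
Only numpy, scipy, OpenCV 4.12 (cv2) and the standard library are available. Lean on these libraries where they do the work, as an engineer would, in place of code of your own. Each camera call takes 0.05 s, during which the arm holds its last target.

## Working session

There is one attempt and no reset: what is moved stays moved. The work goes in short steps, Python scripts to look and compute and a tool call to move; the robot and the scene stay as the last step left them, time stands still between calls to the robot, and variables do not carry over. Pictures are saved under pics/ and viewed, and the job is handed in when it is done.

Besides the shell and the picture viewer there is one more tool, called after "Call:" in YAML: its name, and indented under it one key for each argument. play_rows: Moves the arm, as the interface text tells. Its arguments: {"type":"object","properties":{"commands":{"type":"array"},"claw":{"type":"number"},"force":{"type":"number"}},"required":["commands"]}

```bash
mkdir -p pics
cat > h.py <<'E'
import numpy as np, cv2
from station import sensors, read_camera, bot
from scipy.spatial.transform import Rotation as R
def obs():
    o=sensors.get_obs(); q=o['tool_rot']; 
    return o, R.from_quat([q[1],q[2],q[3],q[0]]).as_matrix(), np.array(o['eef_pos'])
def cam(name):
    o,Rt,p=obs()
    c=read_camera(name)
    K=np.array([[c['fx'],0,c['cx']],[0,c['fy'],c['cy']],[0,0,1]])
    if name=='wrist':
        T=np.array(c['T_tool_cam']); Rc=Rt@T[:3,:3]; pc=Rt@T[:3,3]+p
    else:
        Rw=cv2.Rodrigues(np.array(c['rvec'],float))[0]; Rc=Rw.T; pc=-Rc@np.array(c['tvec']).ravel()
    c.update(K=K,Rc=Rc,pc=pc); return c
def ray(c,u,v): 
    return c['Rc']@np.array([(u-c['cx'])/c['fx'],(v-c['cy'])/c['fy'],1.])
def onz(c,u,v,z):
    d=ray(c,u,v); return c['pc']+d*(z-c['pc'][2])/d[2]
def pts(c):
    h,w=c['depth'].shape; u,v=np.meshgrid(np.arange(w),np.arange(h)); z=c['depth'].astype(float)
    P=np.stack([(u-c['cx'])/c['fx']*z,(v-c['cy'])/c['fy']*z,z],-1)
    W=P@c['Rc'].T+c['pc']; W[z<=0]=np.nan; return W
def proj(c,X):
    P=c['Rc'].T@(np.asarray(X)-c['pc']); return c['fx']*P[0]/P[2]+c['cx'],c['fy']*P[1]/P[2]+c['cy']
E
python3 - <<'E'
from h import *
import pickle
for n in ['scene','side','wrist']:
    c=cam(n); cv2.imwrite(f'pics/{n}0.png',c['frame']); pickle.dump(c,open(f'{n}0.pkl','wb')); print(n,c['pc'],c['fx'],c['Rc'][:,2])
o=sensors.get_obs(); print(o['t'],o['eef_pos'],o['tool_rot'],o['contact_force'],o['gripper_width'])
E
```

```text
scene [ 0.40246928 -0.50391136  0.90891462] 498.0977230168858 [ 0.15998575  0.67294671 -0.7221823 ]
side [ 0.51229081 -0.42403202  0.65065611] 389.3360007880957 [ 0.09219481  0.75337213 -0.65109949]
wrist [0.11922268 0.66972949 0.37381029] 309.4826065055778 [ 0.30324969 -0.09459886 -0.94820392]
0.15 [0.19798272 0.64510254 0.40398564] [-6.78684926e-05  1.48337213e-01  9.88936617e-01 -6.58199024e-04] [-0.61827105 -0.41762554  0.00562254] 0.9974188608958032
```

View pics/scene0.png

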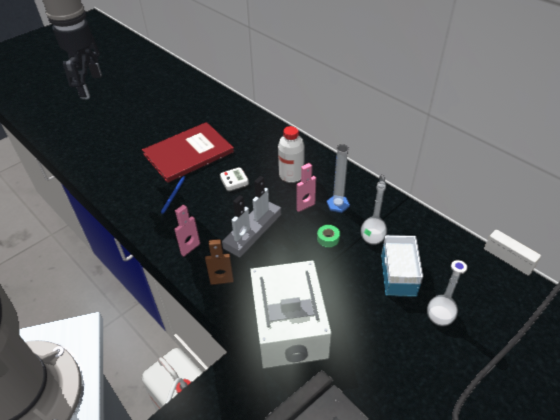

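View pics/side0.png

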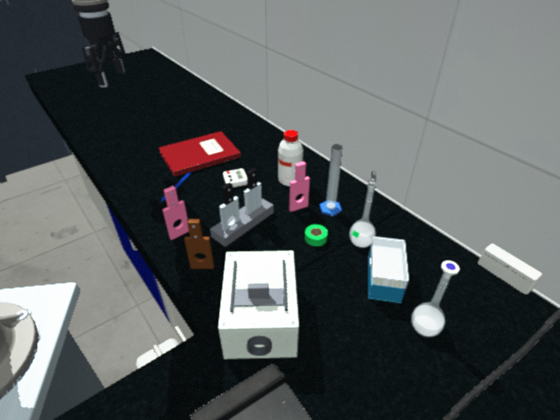

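View pics/wrist0.png

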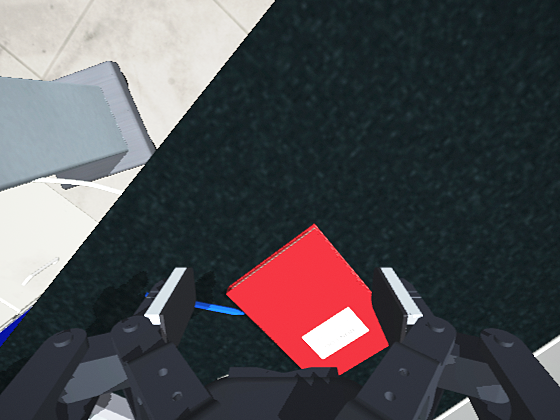

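The scene view shows the compartment at about (290,310), its hatch tab at (290,307), and the stand at (252,228) with two grey plates. Next I'll zoom in and measure.

Run:
```python
from h import *
import pickle
c=pickle.load(open('scene0.pkl','rb'))
f=c['frame']
cv2.imwrite('pics/z1.png',cv2.resize(f[170:370,200:345],None,fx=4,fy=4,interpolation=cv2.INTER_CUBIC)[:,:][0:800])
c2=pickle.load(open('side0.pkl','rb'))
a=cv2.resize(f[165:265,205:305],(600,600),interpolation=cv2.INTER_CUBIC)
cv2.imwrite('pics/z2.png',a)
b=cv2.resize(c2['frame'][160:260,195:295],(600,600),interpolation=cv2.INTER_CUBIC)
cv2.imwrite('pics/z3.png',b)
d=cv2.resize(f[250:370,235:345],None,fx=5,fy=5,interpolation=cv2.INTER_CUBIC)
cv2.imwrite('pics/z4.png',d)
W=pts(c)
for (u,v) in [(290,307),(260,275),(315,275),(265,345),(320,340),(290,290),(250,240)]: print(u,v,W[v,u].round(4))
```

```text
290 307 [ 0.5268 -0.0111  0.1172]
260 275 [0.4912 0.0906 0.0955]
315 275 [0.5978 0.0615 0.0958]
265 345 [ 0.4671 -0.0579  0.0864]
320 340 [ 0.5692 -0.0669  0.0726]
290 290 [0.5399 0.039  0.0969]
250 240 [0.4986 0.2493 0.0211]
```

View pics/z2.png

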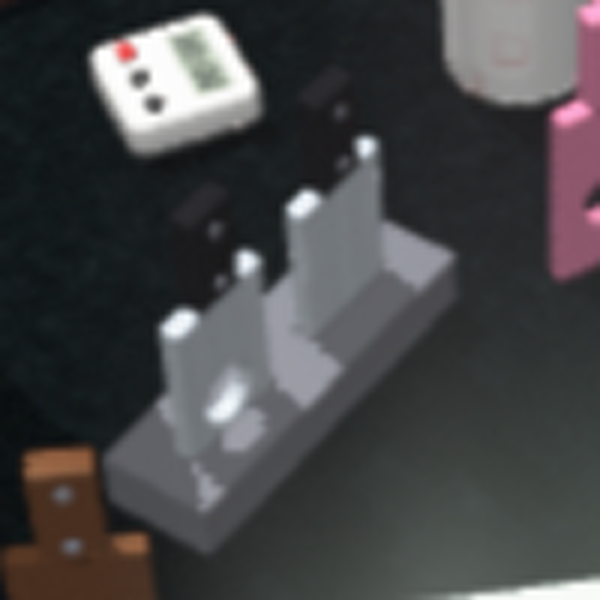

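View pics/z3.png

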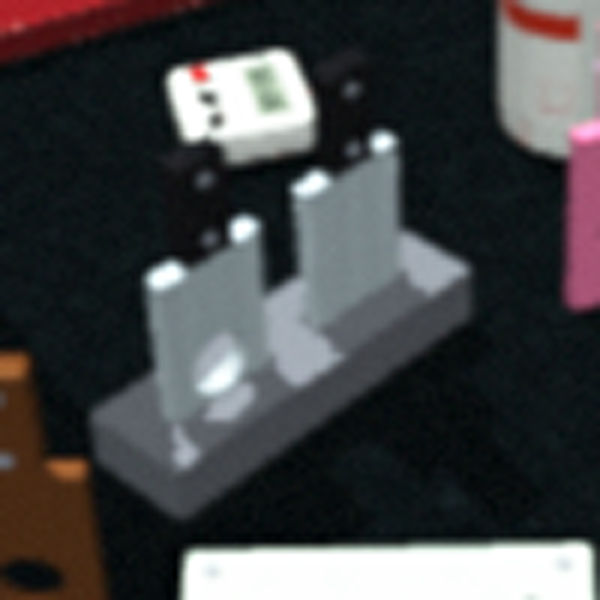

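View pics/z4.png

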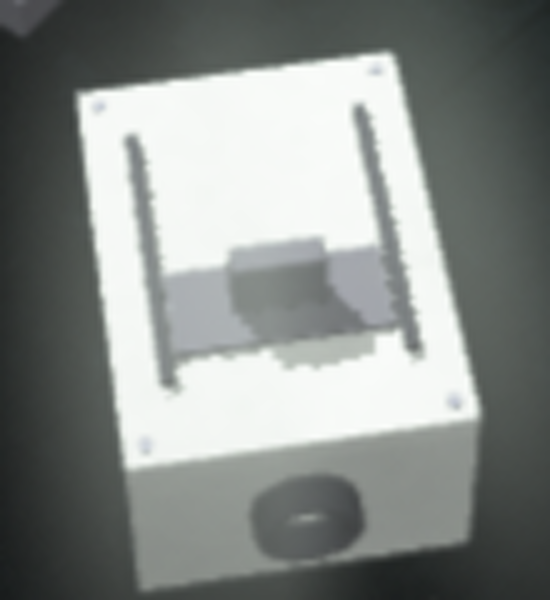

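Run:
```python
from h import *
import pickle
for n in ['scene','side']:
    c=pickle.load(open(n+'0.pkl','rb')); W=pts(c); g=cv2.cvtColor(c['frame'],cv2.COLOR_BGR2GRAY)
    # roof by depth
    m=(abs(W[...,2]-.097)<.006)&(g>185)&(W[...,1]<.2)&(W[...,0]<.75)&(W[...,0]>.4)&(W[...,1]>-.2)
    m=m.astype(np.uint8)*255
    k,l,s,ce=cv2.connectedComponentsWithStats(m); i=1+np.argmax(s[1:,4]); mm=(l==i).astype(np.uint8)
    cs,_=cv2.findContours(mm,cv2.RETR_EXTERNAL,cv2.CHAIN_APPROX_NONE); h=cv2.convexHull(max(cs,key=cv2.contourArea))
    q=cv2.approxPolyDP(h,6,True)[:,0]
    P=np.array([onz(c,u,v,.096)[:2] for u,v in h[:,0]],np.float32)
    print(n,s[i],q.tolist()); r=cv2.minAreaRect(P); print(r)
    P=np.array([onz(c,u,v,.096)[:2] for u,v in q]);print(P.round(4).tolist())
    # stand top z=.026
    X=W; m=(abs(X[...,2]-.026)<.004)&(X[...,0]>.42)&(X[...,0]<.72)&(X[...,1]>.17)&(X[...,1]<.4)
    Q=X[m][:,:2].astype(np.float32)
    m2=m.astype(np.uint8); k,l,s,ce=cv2.connectedComponentsWithStats(m2)
    for i in range(1,k):
        if s[i,4]>100:
            Q=X[l==i][:,:2].astype(np.float32); print('stand',s[i],cv2.minAreaRect(Q))
    # plates
    m=(X[...,2]>.03)&(X[...,2]<.16)&(X[...,0]>.42)&(X[...,0]<.72)&(X[...,1]>.17)&(X[...,1]<.4)
    k,l,s,ce=cv2.connectedComponentsWithStats(m.astype(np.uint8))
    for i in range(1,k):
        if s[i,4]>60: Q=X[l==i]; print('blob',s[i],Q.mean(0).round(4),np.nanmax(Q[:,2]).round(4),c['frame'][l==i].mean(0).round())
```

```text
scene [ 251  261   80   83 3871] [[312, 261], [330, 332], [260, 343], [251, 269]]
((0.5307691097259521, 0.020237833261489868), (0.17126056551933289, 0.13001516461372375), 84.20723724365234)
[[0.6021, 0.0969], [0.587, -0.0683], [0.4585, -0.0569], [0.4768, 0.1096]]
stand [222 201  59  50 775] ((0.512006402015686, 0.294025182723999), (0.1676901876926422, 0.05232155695557594), 40.425148010253906)
stand [317 225  22  17 145] ((0.6792662739753723, 0.22180676460266113), (0.05016876384615898, 0.04945917800068855), 71.7822494506836)
blob [296 163  19  40 492] [0.6563 0.3348 0.0853] 0.1422 [117.  95. 152.]
blob [252 176  18  44 493] [0.5399 0.3146 0.0861] 0.1456 [98. 95. 92.]
blob [231 195  19  46 513] [0.4825 0.2657 0.0879] 0.1458 [100.  96.  93.]
side [ 218  251   80   78 4298] [[292, 251], [297, 326], [219, 328], [226, 253]]
((0.5315909385681152, 0.01874905824661255), (0.1710902452468872, 0.1297570765018463), 84.27788543701172)
[[0.6039, 0.0963], [0.5866, -0.0706], [0.4605, -0.0584], [0.4757, 0.1072]]
stand [210 198  63  42 713] ((0.5131800770759583, 0.293362021446228), (0.16644063591957092, 0.05280965566635132), 40.27756881713867)
blob [289 162  20  40 516] [0.6582 0.3341 0.0834] 0.1394 [125.  93. 172.]
blob [244 168  18  45 550] [0.5411 0.314  0.0837] 0.1422 [106. 103.  94.]
blob [219 182  21  47 589] [0.4838 0.265  0.086 ] 0.1429 [105. 102.  93.]
```

```bash
cat >> h.py <<'E'
def delta(X, ydir=None):
    """tool-axes shift to bring TCP to X; turn about tool z (deg) so tool y points at world angle ydir (mod 180)"""
    o,Rt,p=obs(); d=Rt.T@(np.asarray(X)-p); a=np.degrees(np.arctan2(Rt[1,1],Rt[0,1]))
    t=None if ydir is None else -((ydir-a+90)%180-90)
    print('t',round(o['t'],2),'pos',p.round(4),'ya',round(a,2),'tilt',(Rt[:,2]).round(4),'F',np.round(o['contact_force'],2),'w',round(o['gripper_width'],3)); print('shift',d.round(4),'turn',t); return d,t
E
python3 - <<'E'
from h import *
delta([.528,-.0104,.40],84.24)
print(sensors.get_obs()['q'])
E
```

```text
t 0.15 pos [0.198  0.6451 0.404 ] ya 72.94 tilt [-3.0e-04 -1.3e-03 -1.0e+00] F [-0.62 -0.42  0.01] w 0.997
shift [-0.5078 -0.5298  0.0047] turn -11.301161880689563
[-1.38108832  0.47758303  0.02233654  1.55618003 -0.01152773  1.10928019
 -0.08308027]
```

Call:
play_rows:
  commands:
    - [-0.0254,-0.0265,0,-0.565]
    - [-0.0254,-0.0265,0,0]
    - [-0.0254,-0.0265,0,0]
    - [-0.0254,-0.0265,0,0]
    - [-0.0254,-0.0265,0,0]
    - [-0.0254,-0.0265,0,0]
    - [-0.0254,-0.0265,0,0]
    - [-0.0254,-0.0265,0,0]
    - [-0.0254,-0.0265,0,0]
    - [-0.0254,-0.0265,0,0]
    - [-0.0254,-0.0265,0,0]
    - [-0.0254,-0.0265,0,0]
    - [-0.0254,-0.0265,0,0]
    - [-0.0254,-0.0265,0,0]
    - [-0.0254,-0.0265,0,0]
    - [-0.0254,-0.0265,0,0]
    - [-0.0254,-0.0265,0,0]
    - [-0.0254,-0.0265,0,-5]
    - [-0.0254,-0.0265,0,-5.735]
    - [0,0,0,0]
  claw: 0.0854
  force: 20

```text
t: 2.15
eef_pos: [0.5217, 0.022, 0.4049]
tool_rot: [0.001, 0.053, 0.999, -0.001]
contact_force: [-0.2, 0.0, 0.6]
gripper_width: 0.998
```

Run:
```python
from h import *
delta([.528,-.0104,.40],84.24)
c=cam('wrist'); cv2.imwrite('pics/w1.png',c['frame'])
import pickle; pickle.dump(c,open('w1.pkl','wb'))
```

```text
t 2.15 pos [0.5217 0.022  0.4049] ya 83.97 tilt [ 0.0015 -0.0022 -1.    ] F [-0.16  0.02  0.58] w 0.998
shift [-0.0097 -0.0316  0.005 ] turn -0.2710915325601633
```

View pics/w1.png

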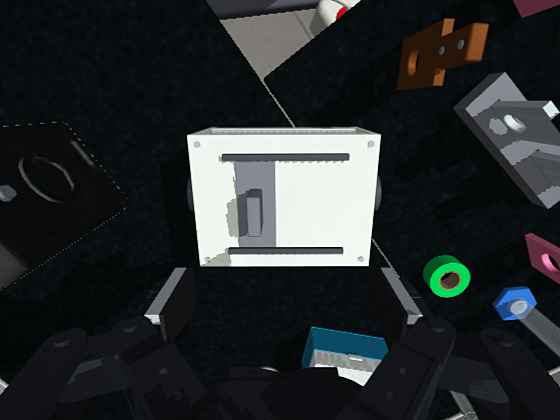

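The wrist view shows the roof at (190–380, 135–265), with the tab at (253,212). I'll refine the compartment pose from this picture.

Run:
```python
from h import *
import pickle
c=pickle.load(open('w1.pkl','rb')); W=pts(c); g=cv2.cvtColor(c['frame'],cv2.COLOR_BGR2GRAY)
print('roof z',np.nanmedian(W[230:260,290:340,2]), 'tab',W[212,256], 'hatch',W[190,265])
m=(abs(W[...,2]-.096)<.006)&(W[...,0]>.42)&(W[...,0]<.64)&(W[...,1]<.15)
k,l,s,ce=cv2.connectedComponentsWithStats(m.astype(np.uint8)); i=1+np.argmax(s[1:,4]); mm=(l==i).astype(np.uint8)
cs,_=cv2.findContours(mm,cv2.RETR_EXTERNAL,cv2.CHAIN_APPROX_NONE); h=cv2.convexHull(max(cs,key=cv2.contourArea))
P=np.array([onz(c,u,v,.096)[:2] for u,v in h[:,0]],np.float32); print(s[i],cv2.minAreaRect(P))
# tab top
m=(W[...,2]>.122)&(W[...,2]<.14)&(W[...,0]>.47)&(W[...,0]<.6)&(W[...,1]<.06)&(W[...,1]>-.06)
vv,uu=np.nonzero(m); P=np.array([onz(c,u,v,.13)[:2] for u,v in zip(uu,vv)],np.float32); print(len(P),P.mean(0),cv2.minAreaRect(P),uu.min(),uu.max(),vv.min(),vv.max())
```

```text
roof z 0.09702012735313986 tab [ 0.52287084 -0.00060716  0.1318256 ] hatch [0.51335024 0.00633121 0.10002644]
[  188   134   193   133 21342] ((0.5305559039115906, 0.022059842944145203), (0.17045731842517853, 0.1310763657093048), 84.12730407714844)
618 [ 0.5264329  -0.00317281] ((0.5263744592666626, -0.003189687617123127), (0.012522340752184391, 0.03763282671570778), 83.92399597167969) 246 261 194 236
```

Run:
```python
from h import *
delta([.527,-.006,.33],84.2)
```

```text
t 2.2 pos [0.5208 0.0245 0.4046] ya 83.94 tilt [ 0.e+00 -9.e-04 -1.e+00] F [-0.56 -0.1   0.12] w 0.999
shift [-0.0094 -0.0296  0.0746] turn -0.2570219349787237
```

Call:
play_rows:
  commands:
    - [-0.0024,-0.0075,0.0187,-0.26]
    - [-0.0024,-0.0074,0.0187,0]
    - [-0.0023,-0.0074,0.0186,0]
    - [-0.0023,-0.0073,0.0186,0]
    - [0,0,0,0]
    - [0,0,0,0]
    - [0,0,0,0]

```text
t: 2.9
eef_pos: [0.527, -0.0025, 0.331]
tool_rot: [0.001, 0.048, 0.999, 0.0]
contact_force: [0.7, 0.2, -0.9]
gripper_width: 1.002
```

Run:
```python
from h import *
delta([.527,-.006,.277],84.2)
c=cam('wrist'); cv2.imwrite('pics/w2.png',c['frame'])
W=pts(c)
m=(W[...,2]>.122)&(W[...,2]<.14)&(W[...,0]>.47)&(W[...,0]<.6)&(W[...,1]<.06)&(W[...,1]>-.06)
vv,uu=np.nonzero(m); P=np.array([onz(c,u,v,.13)[:2] for u,v in zip(uu,vv)],np.float32); print(len(P),P.mean(0),cv2.minAreaRect(P),uu.min(),uu.max(),vv.min(),vv.max())
m=(abs(W[...,2]-.096)<.006)&(W[...,0]>.42)&(W[...,0]<.64)&(W[...,1]<.15)
k,l,s,ce=cv2.connectedComponentsWithStats(m.astype(np.uint8)); i=1+np.argmax(s[1:,4]); mm=(l==i).astype(np.uint8)
cs,_=cv2.findContours(mm,cv2.RETR_EXTERNAL,cv2.CHAIN_APPROX_NONE); h=cv2.convexHull(max(cs,key=cv2.contourArea))
P=np.array([onz(c,u,v,.096)[:2] for u,v in h[:,0]],np.float32); print(s[i],cv2.minAreaRect(P))
delta([.527,-.006,.277],84.2)
```

```text
t 2.9 pos [ 0.527  -0.0025  0.331 ] ya 84.55 tilt [ 1.3e-03  7.0e-04 -1.0e+00] F [ 0.66  0.16 -0.86] w 1.002
shift [-0.0003 -0.0036  0.054 ] turn 0.3542474153178574
1131 [ 0.52600384 -0.00368638] ((0.5263531804084778, -0.003776072058826685), (0.011878766119480133, 0.03809095919132233), 84.4233169555664) 270 289 216 273
[  189   133   264   173 35738] ((0.5307145118713379, 0.021940909326076508), (0.17067508399486542, 0.13112680613994598), 84.11121368408203)
t 2.95 pos [ 0.527  -0.0026  0.3311] ya 84.55 tilt [ 1.6e-03  8.0e-04 -1.0e+00] F [-0.58  0.18  0.32] w 1.001
shift [-0.0002 -0.0035  0.0541] turn 0.3484760570081278
```

View pics/w2.png

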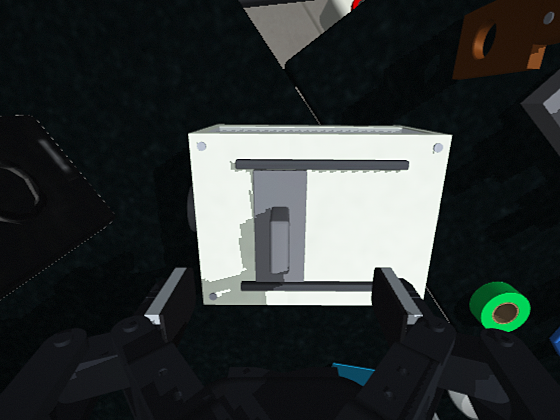

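The tab is at about (0.5264, −0.0037), close to the line between the jaws. I'll go down and pinch it.

Call:
play_rows:
  commands:
    - [0,-0.0014,0.018,0.35]
    - [0,0,0.018,0]
    - [0,0,0.018,0]
    - [0,0,0,0]
    - [0,0,0,0]

```text
t: 3.45
eef_pos: [0.5269, -0.0046, 0.2768]
tool_rot: [0.0, 0.051, 0.999, 0.0]
contact_force: [0.3, -1.4, 1.0]
gripper_width: 0.995
```

Call:
play_rows:
  commands:
    - [0,0,0,0]
    - [0,0,0,0]
    - [0,0,0,0]
    - [0,0,0,0]
    - [0,0,0,0]
    - [0,0,0,0]
    - [0,0,0,0]
    - [0,0,0,0]
  claw: 0.0
  force: 20

```text
t: 4.25
eef_pos: [0.5267, -0.0049, 0.2763]
tool_rot: [0.0, 0.051, 0.999, 0.0]
contact_force: [-0.7, 0.7, 5.4]
gripper_width: 0.136
```

Run:
```python
from h import *
delta([.5264,-.0037,.277],84.2)
```

```text
t 4.25 pos [ 0.5267 -0.0049  0.2763] ya 84.15 tilt [ 1.e-04  1.e-04 -1.e+00] F [-0.7   0.74  5.42] w 0.136
shift [ 0.0004  0.0011 -0.0007] turn -0.05452866235103215
```

Call:
play_rows:
  commands:
    - [0,0.005,0,0]
    - [0,0.005,0,0]
    - [0,0.005,0,0]
    - [0,0.005,0,0]
    - [0,0.005,0,0]
    - [0,0.005,0,0]
    - [0,0.005,0,0]
    - [0,0.005,0,0]
    - [0,0.005,0,0]
    - [0,0.005,0,0]

```text
t: 5.25
eef_pos: [0.5318, 0.0451, 0.2763]
tool_rot: [0.0, 0.051, 0.999, -0.0]
contact_force: [-1.7, -0.4, 5.3]
gripper_width: 0.133
```

Call:
play_rows:
  commands:
    - [0,0.002,0,0]
    - [0,0.002,0,0]
    - [0,0.002,0,0]
    - [0,0.002,0,0]
    - [0,0.001,0,0]
    - [0,0.001,0,0]
    - [0,0,0,0]
    - [0,0,0,0]

```text
t: 6.05
eef_pos: [0.5325, 0.0517, 0.2763]
tool_rot: [-0.0, 0.052, 0.999, -0.002]
contact_force: [-1.5, -10.6, 8.0]
gripper_width: 0.132
```

Call:
play_rows:
  commands:
    - [0,0.001,0,0]
    - [0,0,0,0]

```text
t: 6.25
eef_pos: [0.5325, 0.0519, 0.2763]
tool_rot: [-0.0, 0.053, 0.999, -0.002]
contact_force: [-3.2, -11.9, 8.3]
gripper_width: 0.135
```

Call:
play_rows:
  commands:
    - [0,0,0,0]
    - [0,0,0,0]
    - [0,0,0,0]
    - [0,0,0,0]
    - [0,0,0,0]
  claw: 0.0854

```text
t: 6.75
eef_pos: [0.5328, 0.0563, 0.276]
tool_rot: [-0.0, 0.051, 0.999, 0.0]
contact_force: [-0.3, 0.1, 1.1]
gripper_width: 0.964
```

Call:
play_rows:
  commands:
    - [0,0,-0.03,0]
    - [0,0,-0.03,0]
    - [0,0,-0.03,0]
    - [0,0,-0.03,0]
    - [0,0,0,0]
    - [0,0,0,0]
    - [0,0,0,0]

```text
t: 7.45
eef_pos: [0.5323, 0.056, 0.395]
tool_rot: [-0.001, 0.051, 0.999, -0.0]
contact_force: [-0.0, 0.2, 0.7]
gripper_width: 1.002
```

Run:
```python
from h import *
import pickle
delta([.4836,.2691,.40],130.35)
c=cam('wrist'); cv2.imwrite('pics/w3.png',c['frame']); pickle.dump(c,open('w3.pkl','wb'))
W=pts(c)
m=(W[...,2]>.122)&(W[...,2]<.14)&(W[...,0]>.47)&(W[...,0]<.6)&(W[...,1]<.1)&(W[...,1]>-.06)
vv,uu=np.nonzero(m); P=np.array([onz(c,u,v,.13)[:2] for u,v in zip(uu,vv)],np.float32); print(len(P),P.mean(0),cv2.minAreaRect(P))
m=(abs(W[...,2]-.096)<.006)&(W[...,0]>.42)&(W[...,0]<.64)&(W[...,1]<.15)
k,l,s,ce=cv2.connectedComponentsWithStats(m.astype(np.uint8)); i=1+np.argmax(s[1:,4]); mm=(l==i).astype(np.uint8)
cs,_=cv2.findContours(mm,cv2.RETR_EXTERNAL,cv2.CHAIN_APPROX_NONE); h=cv2.convexHull(max(cs,key=cv2.contourArea))
P=np.array([onz(c,u,v,.096)[:2] for u,v in h[:,0]],np.float32); print(s[i],cv2.minAreaRect(P))
delta([.4836,.2691,.40],130.35)
```

```text
t 7.45 pos [0.5323 0.056  0.395 ] ya 84.17 tilt [-1.9e-03 -4.0e-04 -1.0e+00] F [-0.02  0.24  0.67] w 1.002
shift [ 0.0701  0.2071 -0.005 ] turn -46.18357818292344
637 [0.5318901  0.05191213] ((0.5320683121681213, 0.05167548358440399), (0.011290976777672768, 0.037537455558776855), 84.14443969726562)
[  142   128   201   138 22629] ((0.5303080677986145, 0.022004947066307068), (0.17046412825584412, 0.13000065088272095), 84.08676147460938)
t 7.5 pos [0.5323 0.0559 0.3948] ya 84.16 tilt [-2.3e-03 -6.0e-04 -1.0e+00] F [ 0.39 -0.48  0.29] w 0.995
shift [ 0.0702  0.2071 -0.0052] turn -46.19213225862518
```

View pics/w3.png

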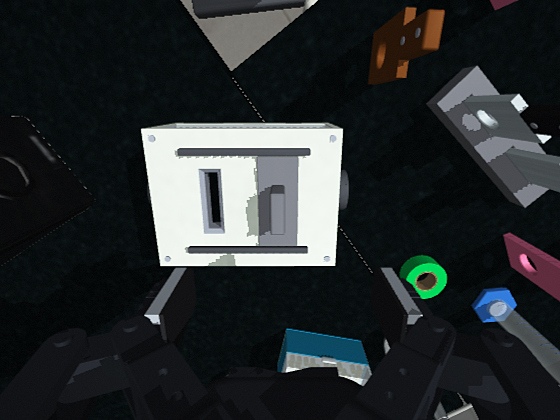

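The hatch is open: the tab is at local y ≈ +30 mm, and the slot is visible at about (211,200). I'll measure the slot, then the plate.

Run:
```python
from h import *
import pickle
c=pickle.load(open('w3.pkl','rb')); g=cv2.cvtColor(c['frame'],cv2.COLOR_BGR2GRAY)
cv2.imwrite('pics/z5.png',cv2.resize(c['frame'][150:250,170:310],None,fx=5,fy=5,interpolation=cv2.INTER_NEAREST))
for th in (190,205,220):
    m=((g<th)).astype(np.uint8); m[:, :190]=0; m[:,232:]=0; m[:163]=0; m[240:]=0
    k,l,s,ce=cv2.connectedComponentsWithStats(m); i=1+np.argmax(s[1:,4])
    vv,uu=np.nonzero(l==i); P=np.array([onz(c,u,v,.096)[:2] for u,v in zip(uu,vv)],np.float32); print(th,s[i],P.mean(0),cv2.minAreaRect(P))
ya=np.radians(84.1); ctr=np.array([.5303,.022]); print('pred slot', ctr-.03*np.array([np.cos(ya),np.sin(ya)]))
```

```text
190 [ 198  169   27   64 1356] [ 0.5261727  -0.00803494] ((0.5272457003593445, -0.00814812071621418), (0.019551744684576988, 0.06016042083501816), 84.45501708984375)
205 [ 198  169   27   65 1396] [ 0.52670294 -0.00817778] ((0.527739405632019, -0.008342801593244076), (0.019654132425785065, 0.06109127774834633), 84.19082641601562)
220 [ 198  169   27   65 1427] [ 0.52672786 -0.00815935] ((0.5277434587478638, -0.008314165286719799), (0.02009209431707859, 0.061073482036590576), 84.13220977783203)
pred slot [ 0.52721622 -0.00784108]
```

View pics/z5.png

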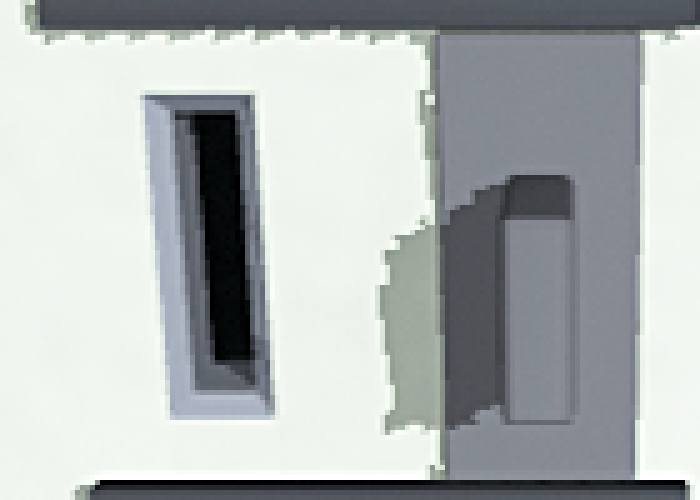

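Run:
```python
from h import *
print(np.round(sensors.get_obs()['q'],3))
```

```text
[-0.536  0.266  0.378  1.92  -0.117  0.979  1.364]
```

Call:
play_rows:
  commands:
    - [0.01,0.0296,-0.001,0]
    - [0.01,0.0296,-0.001,0]
    - [0.01,0.0296,-0.001,0]
    - [0.01,0.0296,-0.001,0]
    - [0.01,0.0296,-0.001,0]
    - [0.01,0.0296,0,0]
    - [0.01,0.0295,0,0]
    - [0,0,0,-5.8]
    - [0,0,0,-5.8]
    - [0,0,0,-5.8]
    - [0,0,0,-5.8]
    - [0,0,0,-5.8]
    - [0,0,0,-5.8]
    - [0,0,0,-5.8]
    - [0,0,0,-5.6]
    - [0,0,0,0]
    - [0,0,0,0]
    - [0,0,0,0]
    - [0,0,0,0]

```text
t: 9.4
eef_pos: [0.4843, 0.269, 0.4009]
tool_rot: [-0.0, -0.344, 0.939, -0.0]
contact_force: [-0.9, -0.5, 0.6]
gripper_width: 1.0
```

Run:
```python
from h import *
import pickle
delta([.4836,.2691,.40],130.35)
c=cam('wrist'); cv2.imwrite('pics/w4.png',c['frame']); pickle.dump(c,open('w4.pkl','wb'))
delta([.4836,.2691,.40],130.35)
print(np.round(sensors.get_obs()['q'],3))
```

```text
t 9.4 pos [0.4843 0.269  0.4009] ya 130.29 tilt [-3.e-04 -3.e-04 -1.e+00] F [-0.86 -0.53  0.64] w 1.0
shift [0.0005 0.0005 0.0009] turn -0.06179166669161873
t 9.45 pos [0.4843 0.269  0.401 ] ya 130.3 tilt [-2.e-04 -1.e-04 -1.e+00] F [-0.39 -0.02  1.01] w 1.002
shift [0.0005 0.0005 0.001 ] turn -0.04904339331815777
[-0.73   0.282  0.134  1.86  -0.044  1.003  1.697]
```

View pics/w4.png

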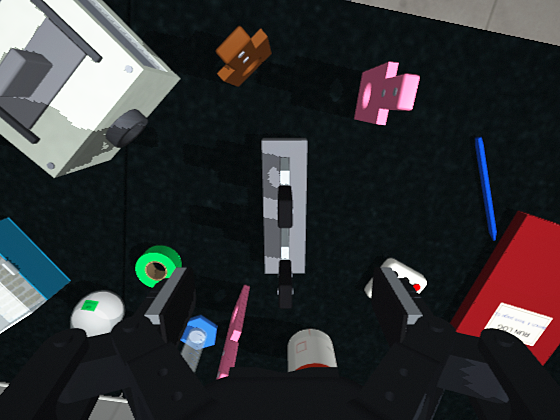

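Run:
```python
from h import *
import pickle
c=pickle.load(open('w4.pkl','rb')); W=pts(c); g=cv2.cvtColor(c['frame'],cv2.COLOR_BGR2GRAY)
a=cv2.resize(c['frame'][130:310,240:330],(400,800),interpolation=cv2.INTER_NEAREST); cv2.imwrite('pics/z6.png',a)
box=(W[...,0]>.44)&(W[...,0]<.58)&(W[...,1]>.2)&(W[...,1]<.38)
for lo,hi,nm in [(.134,.15,'handle top'),(.088,.1,'shoulder'),(.022,.03,'stand')]:
    m=box&(W[...,2]>lo)&(W[...,2]<hi)
    if nm=='handle top': m&=g<80
    k,l,s,ce=cv2.connectedComponentsWithStats(m.astype(np.uint8))
    for i in range(1,k):
        if s[i,4]<12: continue
        vv,uu=np.nonzero(l==i); z=np.median(W[l==i][:,2]); P=np.array([onz(c,u,v,z)[:2] for u,v in zip(uu,vv)],np.float32)
        print(nm,s[i],'z',z.round(4),P.mean(0).round(4),cv2.minAreaRect(P))
for v in range(180,232,3): print(v, W[v,285].round(4), g[v,285])
```

```text
handle top [278 197  15  31 428] z 0.1427 [0.4819 0.2698] ((0.48174208402633667, 0.2701146602630615), (0.024913961067795753, 0.010885409079492092), 39.91334533691406)
handle top [278 280  15  29 388] z 0.1424 [0.5385 0.3188] ((0.5387671589851379, 0.3186118006706238), (0.028109818696975708, 0.011961179785430431), 40.73760986328125)
shoulder [281 169  11  19 154] z 0.0948 [0.4689 0.2598] ((0.46858325600624084, 0.26069021224975586), (0.016779638826847076, 0.009207121096551418), 40.08999252319336)
shoulder [280 244  12  19 150] z 0.0946 [0.5266 0.309 ] ((0.5262442231178284, 0.3098606765270233), (0.01953705959022045, 0.011126890778541565), 36.37820816040039)
stand [ 262  140   46  134 4288] z 0.0268 [0.5036 0.2893] ((0.5116804838180542, 0.2962474226951599), (0.16532178223133087, 0.049990538507699966), 40.4833984375)
180 [0.4706 0.2611 0.0946] 245
183 [0.4727 0.2629 0.095 ] 231
186 [0.4738 0.2638 0.1006] 0
189 [0.4741 0.264  0.1093] 13
192 [0.4739 0.2637 0.1202] 13
195 [0.474  0.2637 0.1289] 14
198 [0.474  0.2636 0.1375] 14
201 [0.4748 0.2642 0.1423] 28
204 [0.4765 0.2657 0.1427] 32
207 [0.4785 0.2674 0.1422] 32
210 [0.4805 0.2691 0.142 ] 33
213 [0.482  0.2704 0.1432] 31
216 [0.4841 0.2722 0.1426] 32
219 [0.4858 0.2736 0.1435] 32
222 [0.4881 0.2756 0.1421] 32
225 [0.49   0.2771 0.1425] 33
228 [0.5215 0.3049 0.0466] 102
231 [0.5214 0.3047 0.0557] 118
```

View pics/z6.png

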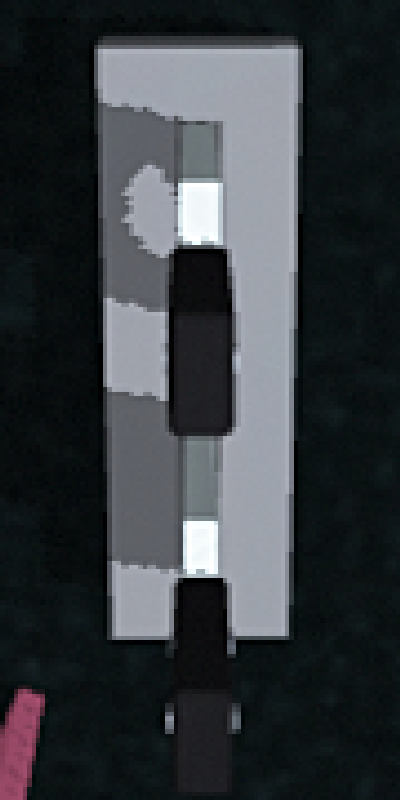

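Both handles stand almost upright, and the windowed plate is the one nearer the robot, with its handle centred at about (0.4825, 0.2708). Now I'll grasp it.

Call:
play_rows:
  commands:
    - [0,0.0025,0.02,0]
    - [0,0,0.02,0]
    - [0,0,0.02,0]
    - [0,0,0.02,0]
    - [0,0,0.02,0]
    - [0,0,0.016,0]
    - [0,0,0.01,0]
    - [0,0,0,0]
    - [0,0,0,0]
    - [0,0,0,0]

```text
t: 10.45
eef_pos: [0.4831, 0.2711, 0.276]
tool_rot: [0.001, -0.345, 0.939, 0.0]
contact_force: [0.2, 0.1, 0.2]
gripper_width: 1.002
```

Run:
```python
from h import *
delta([.4825,.2708,.275],130.4)
c=cam('wrist'); cv2.imwrite('pics/w5.png',c['frame'])
```

```text
t 10.45 pos [0.4831 0.2711 0.276 ] ya 130.34 tilt [ 0.0014  0.001  -1.    ] F [0.2 0.1 0.2] w 1.002
shift [0.0006 0.0001 0.001 ] turn -0.06136693923915004
```

View pics/w5.png

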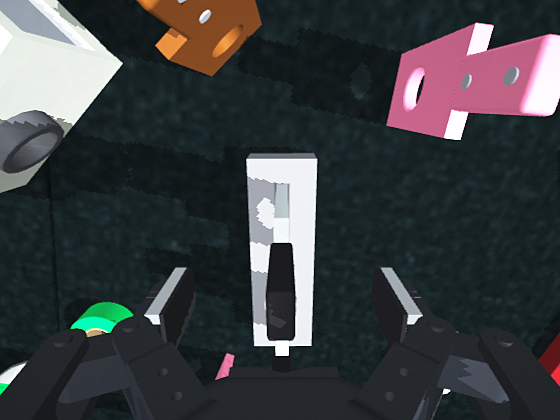

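The handle is centred between the pads at (281,300), so I'll close.

Call:
play_rows:
  commands:
    - [0,0,0,0]
    - [0,0,0,0]
    - [0,0,0,0]
    - [0,0,0,0]
    - [0,0,0,0]
    - [0,0,0,0]
    - [0,0,0,0]
    - [0,0,0,0]
    - [0,0,0,0]
  claw: 0.0
  force: 45

```text
t: 11.4
eef_pos: [0.4828, 0.2709, 0.2752]
tool_rot: [0.0, -0.345, 0.939, -0.0]
contact_force: [0.8, -0.3, 2.1]
gripper_width: 0.133
```

Call:
play_rows:
  commands:
    - [0,0,-0.005,0]
    - [0,0,-0.01,0]
    - [0,0,-0.01,0]
    - [0,0,-0.01,0]
    - [0,0,-0.02,0]
    - [0,0,-0.02,0]
    - [0,0,-0.02,0]
    - [0,0,-0.02,0]
    - [0,0,-0.02,0]
    - [0,0,0,0]
    - [0,0,0,0]
    - [0,0,0,0]

```text
t: 12.6
eef_pos: [0.4822, 0.2707, 0.4092]
tool_rot: [-0.001, -0.345, 0.939, -0.0]
contact_force: [0.1, -0.3, -1.3]
gripper_width: 0.138
```

Run:
```python
from h import *
import pickle
# slot target
delta([.5275,-.0081,.411],84.15)
for n in ['wrist','side','scene']:
    c=cam(n); cv2.imwrite(f'pics/{n}6.png',c['frame']); pickle.dump(c,open(f'{n}6.pkl','wb'))
    if n!='wrist':
        a=cv2.resize(c['frame'][60:300,150:350],(666,800)) ; cv2.imwrite(f'pics/{n}6z.png',a[:, :])
print(np.round(sensors.get_obs()['q'],3))
```

```text
t 12.6 pos [0.4822 0.2707 0.4092] ya 130.36 tilt [-1.5e-03 -9.0e-04 -1.0e+00] F [ 0.05 -0.29 -1.27] w 0.138
shift [ 0.146  -0.2418 -0.0016] turn 46.2058520788529
[-0.736  0.272  0.135  1.852 -0.042  1.022  1.692]
```

View pics/wrist6.png

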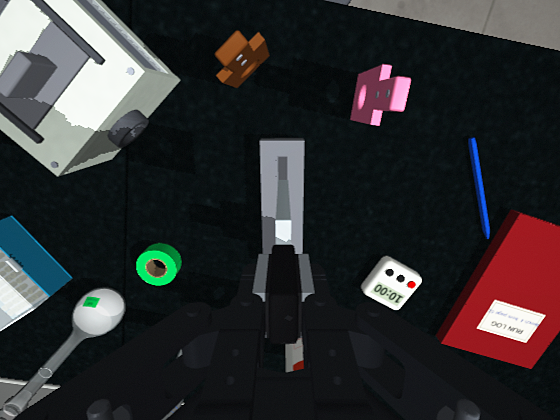

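View pics/scene6.png

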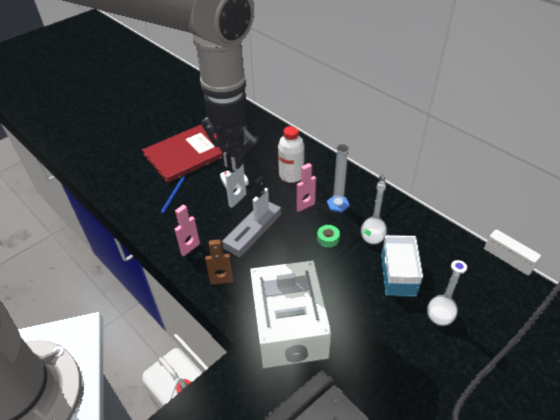

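Run:
```python
from h import *
import pickle
o,Rt,p=obs()
for n in ['scene','side']:
    c=pickle.load(open(n+'6.pkl','rb')); W=pts(c); g=cv2.cvtColor(c['frame'],cv2.COLOR_BGR2GRAY)
    L=(W-p)@Rt  # tool coords ; plate x ~ tool x, plate thickness ~ tool y
    m=(abs(L[...,0])<.04)&(abs(L[...,1])<.02)&(L[...,2]>.185)&(L[...,2]<.30)
    k,l,s,ce=cv2.connectedComponentsWithStats(m.astype(np.uint8)); i=1+np.argmax(s[1:,4]); Q=L[l==i]
    print(n,s[i],'x',np.percentile(Q[:,0],[1,50,99]).round(4),'y',np.median(Q[:,1]).round(4),'z',np.percentile(Q[:,2],[1,99]).round(4))
    # plane y = a+bx+cz
    A=np.c_[np.ones(len(Q)),Q[:,0],Q[:,2]-.24]; co=np.linalg.lstsq(A,Q[:,1],rcond=None)[0]; print('plane',co.round(4))
    # edges per row
    vv,uu=np.nonzero(l==i)
    # intersect pixel rays with plane tool y=-0.004 side face
    sgn=np.sign(np.median(Q[:,1])); 
    def tl(u,v):
        d=Rt.T@ray(c,u,v); q=Rt.T@(c['pc']-p); t=(sgn*.004-q[1])/d[1]; return q+t*d
    P=np.array([tl(u,v)[[0,2]] for u,v in zip(uu,vv)],np.float32); print('rect',cv2.minAreaRect(P))
    cv2.imwrite(f'pics/{n}6p.png',cv2.resize(c['frame'][s[i,1]-30:s[i,1]+70,s[i,0]-40:s[i,0]+60],(700,700),interpolation=cv2.INTER_CUBIC)[:600])
```

```text
scene [225 166  21  42 539] x [-0.0245  0.0043  0.026 ] y -0.0035 z [0.1862 0.2699]
plane [-0.0028  0.0337  0.0101]
rect ((0.004147913306951523, 0.22519411146640778), (0.057685814797878265, 0.09060926735401154), 0.27369770407676697)
side [212 148  24  44 681] x [-0.0247  0.0035  0.0257] y -0.0044 z [0.1858 0.2715]
plane [-0.004   0.0319  0.0026]
rect ((0.002330563962459564, 0.22766529023647308), (0.05575021728873253, 0.09094380587339401), 0.1301046907901764)
```

View pics/scene6p.png

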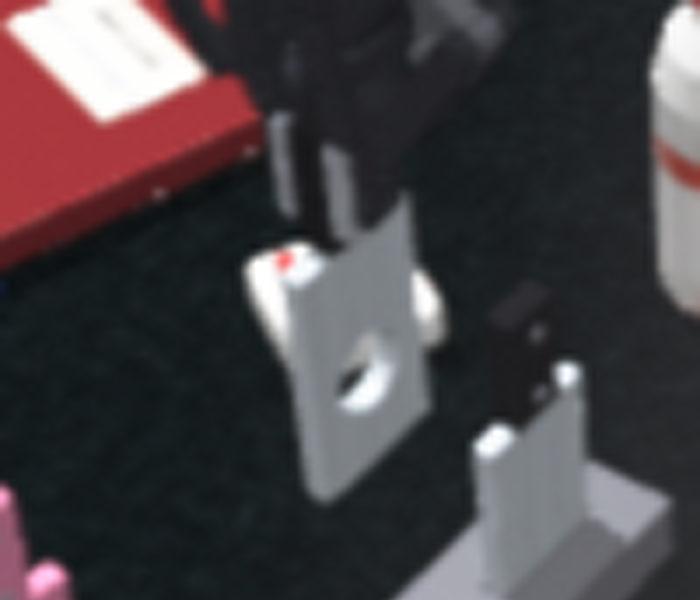

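Plate held upright: tilt about 0.2°, centred within 0.5 mm, foot 0.271 below the TCP. I'll raise it, carry it to above the slot, and turn it.

Call:
play_rows:
  commands:
    - [0,0,-0.02,0]
    - [0,0,-0.02,0]
    - [0.0146,-0.0242,0,0]
    - [0.0146,-0.0242,0,0]
    - [0.0146,-0.0242,0,0]
    - [0.0146,-0.0242,0,0]
    - [0.0146,-0.0242,0,0]
    - [0.0146,-0.0242,0,0]
    - [0.0146,-0.0242,0,0]
    - [0.0146,-0.0242,0,0]
    - [0.0146,-0.0242,0,0]
    - [0.0146,-0.024,0,0]
    - [0,0,0,6]
    - [0,0,0,6]
    - [0,0,0,6]
    - [0,0,0,6]
    - [0,0,0,6]
    - [0,0,0,6]
    - [0,0,0,6]
    - [0,0,0,4.2]

```text
t: 14.75
eef_pos: [0.5278, -0.0079, 0.4495]
tool_rot: [-0.001, 0.053, 0.999, -0.0]
contact_force: [0.1, -0.2, -2.0]
gripper_width: 0.135
```

Call:
play_rows:
  commands:
    - [0,0,0,0]
    - [0,0,0,0]
    - [0,0,0,0]
    - [0,0,0,0]

```text
t: 15.15
eef_pos: [0.528, -0.0079, 0.45]
tool_rot: [-0.0, 0.051, 0.999, 0.0]
contact_force: [0.4, 0.0, -1.3]
gripper_width: 0.133
```

Run:
```python
from h import *
import pickle
delta([.5275,-.0081,.40],84.15)
for n in ['wrist','side','scene']:
    c=cam(n); cv2.imwrite(f'pics/{n}7.png',c['frame']); pickle.dump(c,open(f'{n}7.pkl','wb'))
```

```text
t 15.15 pos [ 0.528  -0.0079  0.45  ] ya 84.19 tilt [-1.e-04  0.e+00 -1.e+00] F [ 0.43  0.02 -1.31] w 0.133
shift [ 0.0004 -0.0002  0.05  ] turn 0.044652289837031844
```

View pics/wrist7.png

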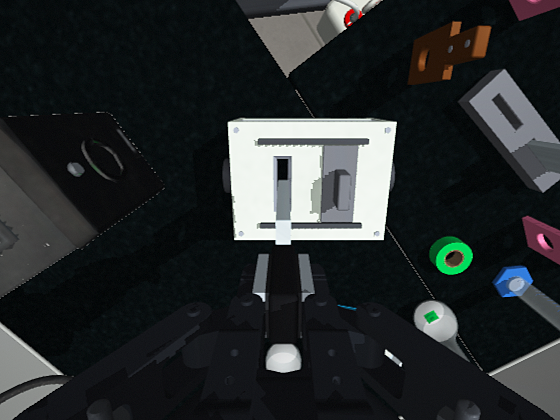

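View pics/side7.png

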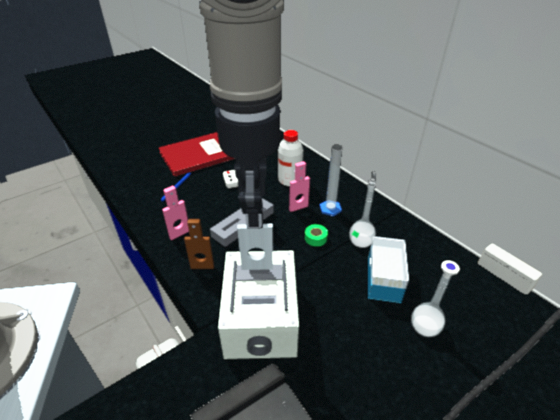

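Call:
play_rows:
  commands:
    - [0.0004,-0.0002,0.015,0]
    - [0,0,0.015,0]
    - [0,0,0.015,0]
    - [0,0,0.015,0]
    - [0,0,0.007,0]
    - [0,0,0,0]
    - [0,0,0,0]
    - [0,0,0,0]

```text
t: 16.1
eef_pos: [0.5279, -0.0081, 0.3839]
tool_rot: [0.001, 0.051, 0.999, 0.0]
contact_force: [-0.8, -0.8, -1.7]
gripper_width: 0.136
```

Run:
```python
from h import *
import pickle
delta([.5275,-.0081,.37],84.15)
for n in ['wrist','side','scene']:
    c=cam(n); cv2.imwrite(f'pics/{n}8.png',c['frame']); pickle.dump(c,open(f'{n}8.pkl','wb'))
    if n=='wrist': a=c['frame'][110:290,200:440]
    elif n=='scene': a=c['frame'][220:350,230:345]
    else: a=c['frame'][220:340,200:310]
    k=min(800/a.shape[1],600/a.shape[0]); cv2.imwrite(f'pics/{n}8z.png',cv2.resize(a,None,fx=k,fy=k,interpolation=cv2.INTER_CUBIC))
```

```text
t 16.1 pos [ 0.5279 -0.0081  0.3839] ya 84.15 tilt [ 1.4e-03  2.0e-04 -1.0e+00] F [-0.78 -0.78 -1.71] w 0.136
shift [ 0.0004 -0.      0.0139] turn -0.003558491969727129
```

View pics/wrist8z.png

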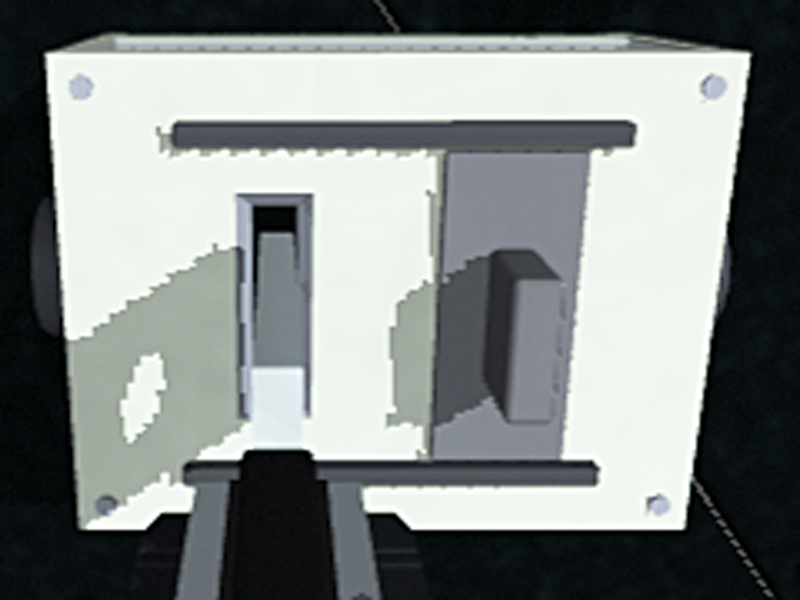

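View pics/side8z.png

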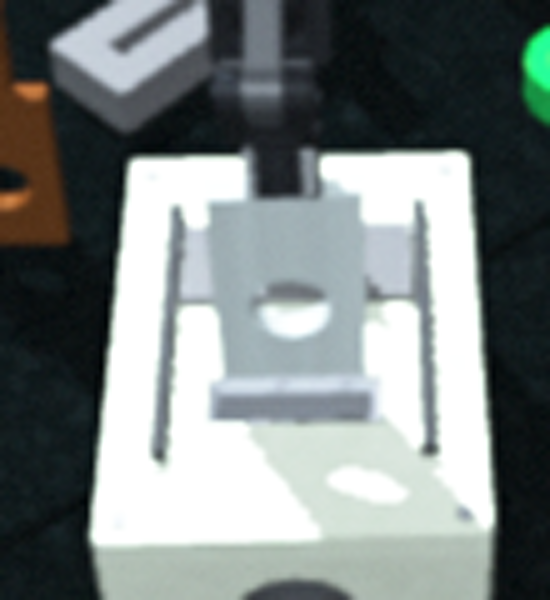

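View pics/scene8z.png

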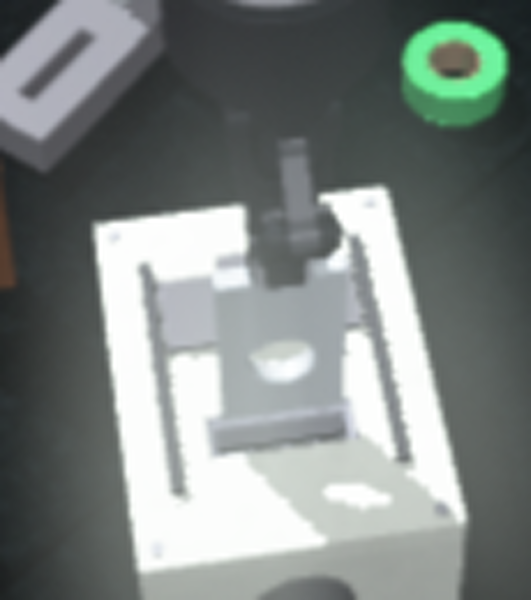

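Run:
```python
from h import *
import pickle
o,Rt,p=obs()
c=pickle.load(open('wrist8.pkl','rb'))
f=lambda u,v:(u/3.3333+200-.35,v/3.3333+110-.35)
T=lambda X:(Rt.T@(X-p)).round(4)
# expected plate mid y offset: tool y=0
for nm,u,v,z in [('flare L top',237,195,.096),('flare R top',313,195,.096),('throat L top',254,206,.092),('throat R top',299,206,.092),('footL',258,232,p[2]-.271),('footR',296,232,p[2]-.271),('shoulderL',252,366,p[2]-.181),('shR',304,366,p[2]-.181)]:
    print(nm,T(onz(c,*f(u,v),z)))
# scene/side: flare front(-y) edge corners; plate foot corners
for n,k,off,L in [('side',5,(200,220),[('flFL',212,418,.096),('flFR',373,418,.096),('footL',226,378,p[2]-.271),('footR',364,376,p[2]-.271),('flBL?',215,382,.096)]),('scene',531/115,(230,220),[('flFL',214,450,.096),('flFR',350,436,.096),('footL',222,415,p[2]-.271),('footR',343,404,p[2]-.271)])]:
    c=pickle.load(open(n+'8.pkl','rb'))
    for nm,u,v,z in L: print(n,nm,T(onz(c,u/k+off[0]-.4,v/k+off[1]-.4,z)))
```

```text
flare L top [ 0.0307 -0.0096  0.2876]
flare R top [0.0306 0.0096 0.2876]
throat L top [ 0.027  -0.0054  0.2916]
throat R top [0.027  0.0062 0.2916]
footL [ 0.025  -0.0041  0.271 ]
footR [0.025 0.005 0.271]
shoulderL [ 0.0249 -0.0034  0.181 ]
shR [0.0249 0.0047 0.181 ]
side flFL [ 0.0271 -0.0094  0.2876]
side flFR [-0.0282 -0.0107  0.2877]
side footL [ 0.0215 -0.0053  0.271 ]
side footR [-0.0254 -0.0056  0.271 ]
side flBL? [0.0267 0.0058 0.2876]
scene flFL [ 0.0284 -0.0072  0.2876]
scene flFR [-0.0272 -0.0096  0.2877]
scene footL [ 0.0239 -0.002   0.271 ]
scene footR [-0.025  -0.0047  0.271 ]
```

The plate foot is centred over the slot to within about 0.5–1 mm in all views. I'll lower it slowly and watch the forces.

Call:
play_rows:
  commands:
    - [0.0005,0,0.004,0]
    - [0,0,0.004,0]
    - [0,0,0.004,0]
    - [0,0,0.004,0]
    - [0,0,0.004,0]
    - [0,0,0.004,0]
    - [0,0,0.004,0]
    - [0,0,0,0]
    - [0,0,0,0]

```text
t: 17.15
eef_pos: [0.5271, -0.008, 0.355]
tool_rot: [-0.0, 0.051, 0.999, -0.0]
contact_force: [1.2, 0.4, -1.7]
gripper_width: 0.133
```

Call:
play_rows:
  commands:
    - [0,0,0.004,0]
    - [0,0,0.004,0]
    - [0,0,0.004,0]
    - [0,0,0.004,0]
    - [0,0,0.004,0]
    - [0,0,0,0]
    - [0,0,0,0]
    - [0,0,0,0]

```text
t: 17.95
eef_pos: [0.5271, -0.0081, 0.3352]
tool_rot: [0.0, 0.051, 0.999, 0.0]
contact_force: [-0.7, 0.3, -1.7]
gripper_width: 0.136
```

Run:
```python
from h import *
import pickle
delta([.5275,-.0081,.2872],84.15)
for n in ['wrist','side']:
    c=cam(n); pickle.dump(c,open(f'{n}9.pkl','wb'))
    if n=='wrist': a=c['frame'][110:290,200:440]
    else: a=c['frame'][220:340,200:310]
    k=min(800/a.shape[1],600/a.shape[0]); cv2.imwrite(f'pics/{n}9z.png',cv2.resize(a,None,fx=k,fy=k,interpolation=cv2.INTER_CUBIC))
delta([.5275,-.0081,.2872],84.15)
```

```text
t 17.95 pos [ 0.5271 -0.0081  0.3352] ya 84.14 tilt [ 3.e-04  0.e+00 -1.e+00] F [-0.71  0.34 -1.71] w 0.136
shift [-0.0003 -0.      0.048 ] turn -0.007471472693353576
t 18.05 pos [ 0.5272 -0.0081  0.3353] ya 84.14 tilt [ 4.e-04  1.e-04 -1.e+00] F [ 0.39 -0.07 -1.21] w 0.138
shift [-0.0003 -0.      0.0481] turn -0.009332345083251425
```

View pics/wrist9z.png

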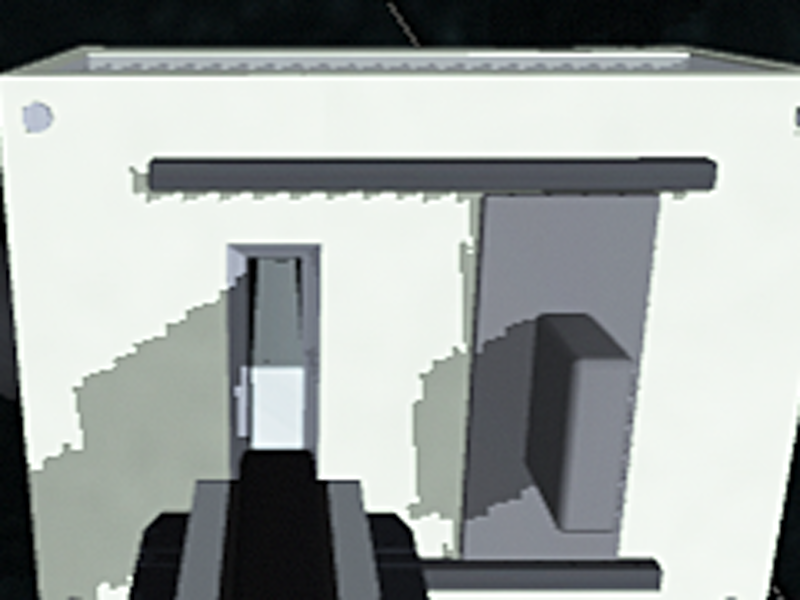

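View pics/side9z.png

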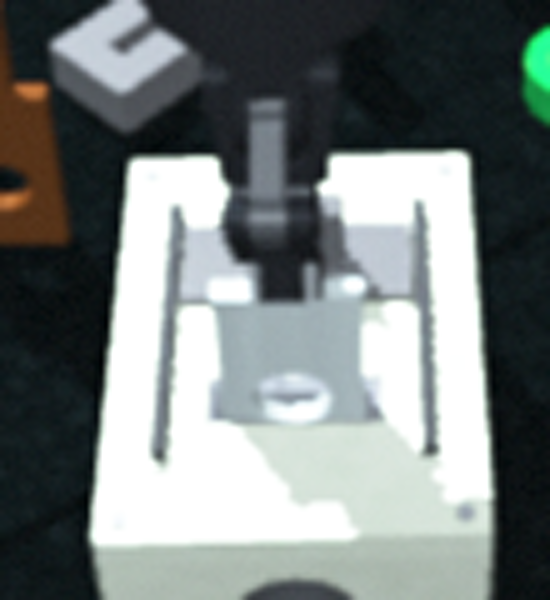

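It is going in freely, with only the plate's weight on the wrist, so I'll continue down to window height.

Call:
play_rows:
  commands:
    - [0,0,0.004,0]
    - [0,0,0.004,0]
    - [0,0,0.004,0]
    - [0,0,0.004,0]
    - [0,0,0.004,0]
    - [0,0,0.004,0]
    - [0,0,0.004,0]
    - [0,0,0.004,0]
    - [0,0,0,0]

```text
t: 18.95
eef_pos: [0.5268, -0.008, 0.3025]
tool_rot: [-0.001, 0.051, 0.999, -0.0]
contact_force: [-0.5, 0.1, -1.1]
gripper_width: 0.134
```

Call:
play_rows:
  commands:
    - [0,0,0.004,0]
    - [0,0,0.004,0]
    - [0,0,0.004,0]
    - [0,0,0.004,0]
    - [0,0,0,0]
    - [0,0,0,0]
    - [0,0,0,0]
    - [0,0,0,0]
    - [0,0,0,0]

```text
t: 19.85
eef_pos: [0.5271, -0.008, 0.2872]
tool_rot: [0.0, 0.051, 0.999, 0.0]
contact_force: [-0.3, 0.4, -0.7]
gripper_width: 0.131
```

Run:
```python
from h import *
import pickle
delta([.5275,-.0081,.2872],84.15)
for n in ['wrist','side','scene']:
    c=cam(n); pickle.dump(c,open(f'{n}10.pkl','wb')); cv2.imwrite(f'pics/{n}10.png',c['frame'])
    if n=='wrist': a=c['frame'][90:330,180:460]
    elif n=='scene': a=c['frame'][220:370,230:345]
    else: a=c['frame'][220:370,200:310]
    k=min(800/a.shape[1],600/a.shape[0]); cv2.imwrite(f'pics/{n}10z.png',cv2.resize(a,None,fx=k,fy=k,interpolation=cv2.INTER_CUBIC))
for i in range(4): delta([.5275,-.0081,.2872],84.15)
```

```text
t 19.85 pos [ 0.5271 -0.008   0.2872] ya 84.15 tilt [ 2.e-04  1.e-04 -1.e+00] F [-0.34  0.44 -0.68] w 0.131
shift [-0.0004 -0.      0.    ] turn -0.004030084768572806
t 20.0 pos [ 0.5271 -0.008   0.2872] ya 84.15 tilt [ 1.e-04  1.e-04 -1.e+00] F [-0.4   0.5  -1.43] w 0.132
shift [-0.0004 -0.     -0.    ] turn -0.003005843244906714
t 20.0 pos [ 0.5271 -0.008   0.2872] ya 84.15 tilt [ 1.e-04  1.e-04 -1.e+00] F [-0.4   0.5  -1.43] w 0.132
shift [-0.0004 -0.     -0.    ] turn -0.003005843244906714
t 20.0 pos [ 0.5271 -0.008   0.2872] ya 84.15 tilt [ 1.e-04  1.e-04 -1.e+00] F [-0.4   0.5  -1.43] w 0.132
shift [-0.0004 -0.     -0.    ] turn -0.003005843244906714
t 20.0 pos [ 0.5271 -0.008   0.2872] ya 84.15 tilt [ 1.e-04  1.e-04 -1.e+00] F [-0.4   0.5  -1.43] w 0.132
shift [-0.0004 -0.     -0.    ] turn -0.003005843244906714
```

View pics/wrist10z.png

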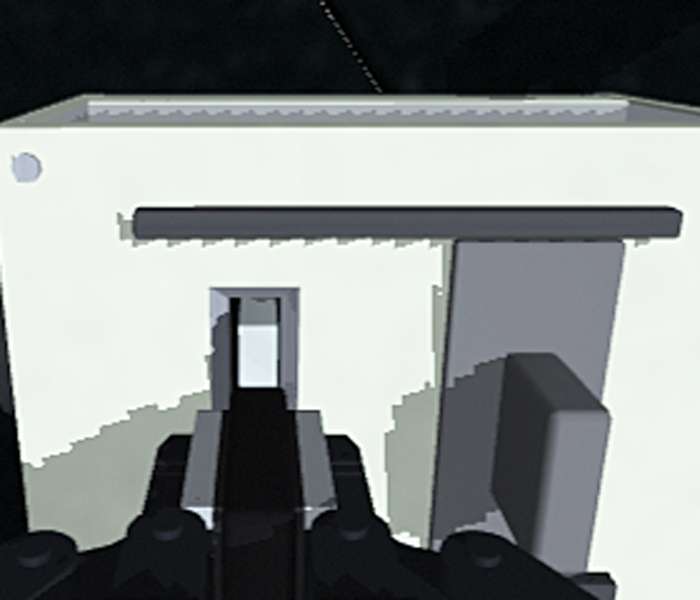

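View pics/side10z.png

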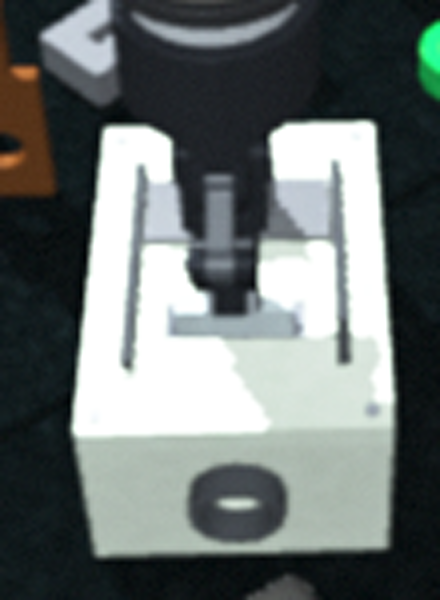

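View pics/scene10.png

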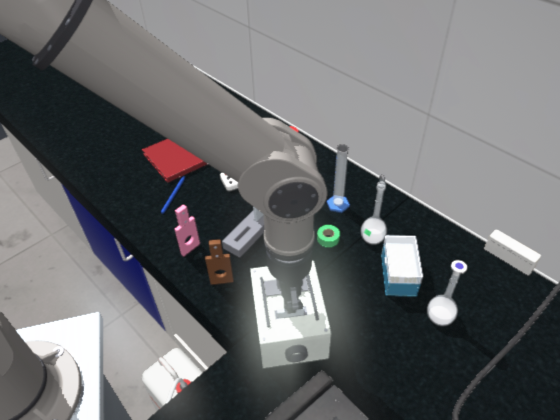

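Run:
```python
from h import *
import pickle
o,Rt,p=obs()
c=pickle.load(open('wrist10.pkl','rb')); W=pts(c); g=cv2.cvtColor(c['frame'],cv2.COLOR_BGR2GRAY)
f=lambda u,v:(u/2.5+180-.3,v/2.5+90-.3)
u0,v0=map(int,f(257,355)); print('shoulder z',np.median(W[v0-6:v0+7,u0-4:u0+5,2]).round(4),'roof z',np.nanmedian(W[200:225,290:340,2]).round(4))
T=lambda X:(Rt.T@(X-p)).round(4)
for nm,u,v,z in [('flL',210,288,.096),('flR',299,288,.096),('thL',231,297,.092),('thR',281,297,.092),('shL',237,325,.106),('shR',278,325,.106)]: print(nm,T(onz(c,*f(u,v),z)))
c=pickle.load(open('side10.pkl','rb')); W=pts(c)
f=lambda u,v:(u/4+200-.4,v/4+220-.4)
for nm,u,v,z in [('flL',168,336,.096),('flR',300,336,.096),('blL',173,318,.1),('blR',295,316,.1)]: print(nm,T(onz(c,*f(u,v),z)))
```

```text
shoulder z nan roof z 0.0966
flL [ 0.0298 -0.0099  0.1912]
flR [0.0298 0.0096 0.1912]
thL [ 0.0264 -0.0055  0.1952]
thR [0.0264 0.0058 0.1952]
shL [ 0.0249 -0.0038  0.1812]
shR [0.0249 0.0048 0.1812]
flL [ 0.0268 -0.0101  0.1912]
flR [-0.0298 -0.0114  0.1912]
blL [ 0.0247 -0.0037  0.1872]
blR [-0.0278 -0.0039  0.1872]
```

Call:
play_rows:
  commands:
    - [-0.0005,-0.0003,0,0]
    - [0,0,0,0]
    - [0,0,0,0]
    - [0,0,0,0]
    - [0,0,0,0]
    - [0,0,0,0]
    - [0,0,0,0]
    - [0,0,0,0]
    - [0,0,0,0]
    - [0,0,0,0]

```text
t: 21.0
eef_pos: [0.5275, -0.0084, 0.2871]
tool_rot: [0.0, 0.051, 0.999, 0.0]
contact_force: [-0.1, -0.1, -1.5]
gripper_width: 0.134
```

Run:
```python
from h import *
delta([.5275,-.0081,.2872],84.15)
print(np.round(sensors.get_obs()['joint_vel'],4), np.round(sensors.get_obs()['torque'],3))
c=cam('wrist'); cv2.imwrite('pics/w11.png',c['frame']); W=pts(c)
print('hatch tab check below')
c=cam('side'); a=c['frame'][220:370,200:310]; cv2.imwrite('pics/s11.png',cv2.resize(a,None,fx=4,fy=4))
delta([.5275,-.0081,.2872],84.15)
```

```text
t 21.0 pos [ 0.5275 -0.0084  0.2871] ya 84.15 tilt [ 0.  0. -1.] F [-0.05 -0.13 -1.52] w 0.134
shift [ 0.      0.0003 -0.0001] turn -0.00294819424392756
[-0.0004  0.0004 -0.0019 -0.0012  0.002  -0.0002 -0.0016] [-0.018 -0.023  0.041]
hatch tab check below
t 21.1 pos [ 0.5275 -0.0084  0.2871] ya 84.15 tilt [ 0.  0. -1.] F [-0.44 -0.16 -1.33] w 0.135
shift [ 0.0001  0.0003 -0.0001] turn -0.001638516780829491
```

View pics/w11.png

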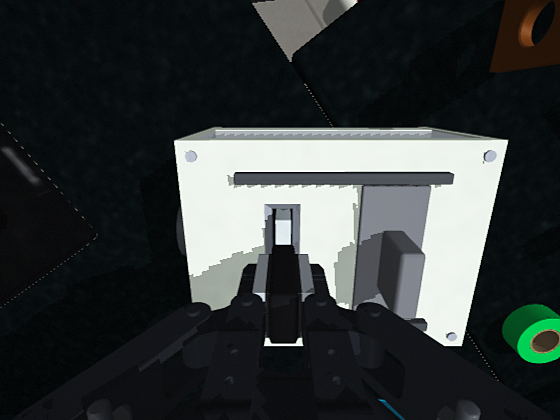

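The wrist view shows the plate centred in the slot at about (283,228), with the hatch open at (395,250). The only load on the wrist is about 1.4 N, roughly the plate's weight. I'll hand in now.

Run:
```python
from h import *
bot.hand_in()
```

```text
the job is handed in; nothing more can be done
```

I opened the hatch fully, then lowered the windowed plate through the roof slot to port height and handed the job in at about 21 s, still holding it. The interface gives no verdict, so this rests on my own checks.

- **Hatch:** I pinched the tab and slid it to its stop, which pushed back with about 11–12 N. Afterwards the tab measured about 30 mm to the +y side of the compartment's centre, which is the fully open position. It had started about 4 mm short of the shut position I worked out from the compartment.
- **Plate:** I took it by its handle from the pocket nearer the robot. In the grip it tilted about 0.2° and sat within about 0.5 mm of centre. It went in with no sign of contact.
- **Final pose:** The plate's foot is about 16 mm above the worktop, so the window centre is at about 52 mm. The arm was still, sideways force was under 0.5 N, and the downward load was about 1.4 N, roughly the plate's weight.
- **Disagreements:** The wrist and side cameras differed by about 1 mm on where the plate sits along the slot's length, inside the 2 mm clearance. My last depth reading of the plate's shoulder came back empty. The final height therefore rests on the grip height and on the foot position seen when I lifted the plate.
- **Other items:** I did not touch the blank plate or the bystanders. The last views showed nothing out of place, but the arm hid some of the bench.

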